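# Tuck a flashing strip under a lapped roof tile

### The arm

A 6-joint arm with a two-finger parallel gripper is mounted at the origin on a cart in front of the work surface, level with it; the furniture and walls round the work are solid. World frame = base frame: x ahead of the robot, y to its left, z up, the work surface at z = 0. Lengths are in m, angles in rad, forces in N, time in s.
With the tool pointing down it reaches from about 0.325 to 0.85 m from the base axis. Payload 15.5 kg.
Tool frame: the origin (TCP) lies on the mounting face of the last link; the fingertips stand 191 mm ahead of it and the grasp point (between the pads) lies 172 mm ahead of it (ctrl.nose_length is the z of the fingertips in the tool frame, in m); z points along the fingers, y is the direction in which the jaws open and shut (so a half turn about z gives the same grasp; the last joint's range is limited). The gripper opens to 91 mm and grips with 3 to 60 N. Pads are 32 mm wide; open, the fingers measure 118 mm over their backs; the gripper's body (76 mm by 178 mm) begins 60 mm behind the grasp point.
Start: joints at [1.181, 0.494, 1.345, -0, 1.302, -0.096], TCP at [0.181, 0.598, 0.405] pointing down, gripper open.
Joint ranges: [-2.91, 2.91], [-0.82, 2.16], [0.22, 2.67], [-1.22, 4.37], [0.12, 2.79], [-3.08, 3.08]. Speed limits (rad/s): [1.89, 1.89, 2.57, 3.01, 3.01, 3.01].

### API

Orientations are given as a 3x3 rotation matrix whose columns are the frame's x, y, z axes.
In Python, from workcell import ctrl gives the robot as it stands.
- The arm moves only by the tool arm_command, never from a script. Its argument "series" is a list of rows, each a list of 5 numbers: the shift along the tool's x, y, z in cm, then the turn about the tool's z in rad, then the finger opening in cm, from 0 to 9.12. A call has 1 to 8 rows; each row shifts and turns the commanded pose from where the row before left it, along the tool's axes as they then stand; what a row does not reach is not made up. A row lasts 1/8 s, in which the tool goes at most 62.5 mm and 10.7 degrees, less where a joint would pass 70% of its speed; a pose out of reach is approached as far as the arm can. A call with a gripper value outside its range is refused whole. The fingers move at their own pace and stop on an object; the grip force is fixed at half the most. Time passes only in rows, so rows that do not move let the fingers close. It gives the time, the measured TCP pose, the force and the opening at its end, in the units of the state.
- ctrl.get_obs(): the state, without advancing time (a new reading comes with each control period).
- ctrl.get_image(name): name is "scene" or "top" or "wrist"; returns the picture (420x560x3 uint8, red, green, blue); there is no depth.
- ctrl.camera_info(name): a dict with "vfov" (degrees; the focal length in pixels is half the picture's height over the tangent of half this angle, whatever the lens; pixels are square), "cx", "cy" (the principal point, pixels), "R" (3x3) and "t" (3): a world point X has camera coordinates R X + t. Camera axes: x right, y down, z forward; pixel columns grow to the right and rows downward; lengths in m; the calibration is good to about 2 mm. A picture is of the moment at which its call begins: read the wrist's pose just before it. camera_info takes no time and is no camera call; for the wrist camera it gives the pose at the moment of the call.
- ctrl.hand_in(): hands the job in, once; it reports no verdict.
Trained networks look in the newest picture that a camera, given by its name, has taken for a name from the list of things; names that differ only in an ending like _2 or _b are one class to them, and where a whole thing is asked for, a point or a joint stands for the part that bears it (a point fixed in the world has none). Each returns a list of dicts, best first, with "confidence" (0 to 1); they miss things now and then, are a little off and sometimes report something else, mostly with a low value. They report only what shows in the picture. A call takes as long as a camera call. They do not tell look-alikes from the thing itself.
- ctrl.regions_of(camera, name): "mask" (420x560 bool, what is visible of it) and "position" ([column, row] in pixels, amid what is visible of it).
The state is a dict: "time": time; "qpos": joint angles; "dq": joint speeds; "tau": joint torques, N m; "position": TCP position; "ee_rot": TCP orientation; "force": force on the tool from outside, world axes, zero at the start; "torque": the same for the moment, N m; "grip_width": finger opening in m.
Only numpy, scipy, OpenCV 4.12 (cv2) and the standard library are available. Lean on these libraries where they do the work, as an engineer would, in place of code of your own. Each camera call takes 0.05 s, during which the arm holds its last target. There are 200 camera calls.

### The job

On the roof-tile sample panel, fit the metal flashing: take the one of the two aluminium strips that fits between the panel's two dark rails, lay it flat between them with its upright flange towards the panel's bare front part, and slide its free edge under the blue lapped tile until it is fully home against the stop batten, without lifting the tile. Then press the strip firmly flat onto the board and finish while still pressing it there: do not let go. Leave the other strip and everything else where it is.

Things in the scene. Friction and masses are not known exactly. Their poses are not given: they have to be found in the camera images.
- strip_narrow: Aluminium L strip, 92 mm wide (y): flat leaf 90 mm long (x), 3 mm thick; along its -x edge a full-width upright flange 9 mm thick, top 44 mm above the leaf's underside, mid-plane 40.5 mm behind the origin. Origin: centre of the leaf's underside; +x from flange to nose edge (45 mm ahead). 0.15 kg. It fits the 102 mm bay; lies left or right of the panel.
- strip_narrow_nose (a point): Middle of the narrow strip's free nose edge, on its underside, 85.5 mm ahead of the flange's mid-plane.
- strip_wide: Aluminium L strip, 118 mm wide (y): flat leaf 90 mm long (x), 3 mm thick; along its -x edge a full-width upright flange 9 mm thick, top 44 mm above the leaf's underside, mid-plane 40.5 mm behind the origin. Origin: centre of the leaf's underside; +x from flange to nose edge (45 mm ahead). 0.15 kg. Too wide for the 102 mm bay; stays on the other side.
- panel: Sample panel, fixed: plywood 230 (x) x 240 (y) x 18 mm. Origin on the table at mid-width, 130 mm behind the front edge; x from the bare front to the tiles (sliding-in direction), y left, z up. On it two dark rails 6 mm high, x = -45 to 45 mm, inner faces y = -51 and 51; stop batten 6 mm high, front face x = 45. Fixed terracotta tiles beside the bay and, from x = 68, over the blue tile's far end.
- board: The panel's plywood board alone, on which the strip is pressed (over 4 N, its weight included); same origin and axes as the panel, top 18 mm above the table.
- bay_stop (a point): Foot of the stop batten's front face, mid-way between the rails, on the board's top (18 mm above the table). The nose edge of the strip belongs here; it is then 35 mm under the tile.
- tile (a joint): Lift angle of the blue lapped tile (0.2 kg, 83 x 118 x 9 mm) across the bay, hung at its far edge, 82 mm from its free front edge; 0 = lying down, with a 6 mm gap under it; positive = front edge lifted. It falls back by its weight.
- tile_edge (a point): Middle of the blue tile's free front edge, on its underside.
- masking_tape: Roll of masking tape, 105 mm across, 20 mm high, loose bystander at the right; origin at the centre of its underside.
- bisque_cup_b: Small terracotta cup, 65 mm across, 50 mm high, loose bystander at the right; origin at the centre of its underside.
Not all that is in view belongs to the job. What is shaped like the strip_narrow but red or turquoise is not meant.

How it is judged:
On the way:
1. the narrow strip is down between the rails with its nose not yet far under the tile (z of strip_narrow in the frame of panel below 0.0215 m and y of strip_narrow_nose in the frame of panel between -0.01 and 0.01 m and x of strip_narrow_nose in the frame of panel between -0.07 and 0.03 m).
At the end, for the whole second after the job is handed in: The narrow strip lies flat between the rails (within 2.5 mm of the board, 0.035 rad of level, 7 mm of the middle, 0.1 rad of straight), nose within 6 mm of the stop batten; the tile is down (below 0.02 rad); the fingers still press the strip onto the board with over 4 N, at rest (z of strip_narrow in the frame of panel below 0.0205 m and y of strip_narrow_nose in the frame of panel between -0.007 and 0.007 m and angle between the x axis of strip_narrow and the x axis of panel, either way round below 0.1 rad and x of strip_narrow_nose in the frame of panel above 0.039 m and angle between strip_narrow's own z axis and vertical below 0.035 rad and value of joint tile below 0.02 rad and contact force between strip_narrow and board above 4 N and contact force between the fingers and strip_narrow above 2 N and linear speed of strip_narrow below 0.02 m/s); the arm keeps its last pose, push and grip.
It fails at once if the blue tile is lifted by more than 0.06 rad (5 mm at its front edge) (value of joint tile above 0.06 rad).
It fails at once if the wide strip is moved by more than 20 mm (distance of strip_wide from where it was at the start of the episode above 0.02 m).
It fails at once if the masking tape is moved by more than 20 mm (distance of masking_tape from where it was at the start of the episode above 0.02 m).
It fails at once if the terracotta cup is moved by more than 20 mm (distance of bisque_cup_b from where it was at the start of the episode above 0.02 m).
It also fails if it takes over 42 s, if anything falls off the work surface, if the arm or the gripper's body presses on something with over 40 N, if the wrist force passes 120 N, or if a joint passes its speed limit or range.

## Working session

There is one attempt and no reset: what is moved stays moved. The work goes in short steps, Python scripts to look and compute and a tool call to move; the robot and the scene stay as the last step left them, time stands still between calls to the robot, and variables do not carry over. Pictures are saved under pics/ and viewed, about 8 in all and at most 12, crops included, and the job is handed in when it is done.

Besides the shell and the picture viewer there is one more tool, called after "Emit:" by a JSON object that holds its "fn" and its "kwargs". arm_command: Moves the arm, as the interface text tells. Its arguments: {"type":"object","properties":{"series":{"type":"array","items":{"type":"array","items":{"type":"number"}}}},"required":["series"]}

```bash
mkdir -p pics; ls; python3 - <<'E'
from workcell import ctrl
import cv2, numpy as np
np.set_printoptions(precision=3,suppress=True)
for c in ["scene","top"]:
    im=ctrl.get_image(c); cv2.imwrite(f"pics/{c}0.png",cv2.cvtColor(im,cv2.COLOR_RGB2BGR))
    i=ctrl.camera_info(c); print(c,i)
    for n in ["strip_narrow","strip_wide","panel","tile","masking_tape","bisque_cup_b"]:
        for r in ctrl.regions_of(c,n): print(n,round(r["confidence"],2),np.round(r["position"]),r["mask"].sum())
o=ctrl.get_obs();print(o)
a=cv2.imread("pics/scene0.png");b=cv2.imread("pics/top0.png")
E
```

```text
pics
scene {'vfov': 43.32036022954195, 'cx': 287.0229746722306, 'cy': 210.05720001462478, 'R': array([[ 0.52 , -0.854,  0.008],
       [-0.589, -0.366, -0.72 ],
       [ 0.618,  0.37 , -0.693]]), 't': array([-0.32 ,  0.343,  1.321])}
strip_narrow 0.97 [259. 259.] 810
strip_narrow 0.8 [295. 297.] 925
strip_narrow 0.77 [362. 283.] 858
strip_wide 0.87 [203. 211.] 797
panel 0.79 [311. 215.] 4841
tile 0.84 [320. 202.] 561
masking_tape 0.87 [408. 225.] 534
top {'vfov': 44.35172219396169, 'cx': 271.7466257633802, 'cy': 201.9138818376094, 'R': array([[ 0.016, -1.   ,  0.006],
       [-0.982, -0.017, -0.19 ],
       [ 0.191, -0.003, -0.982]]), 't': array([-0.079,  0.553,  1.541])}
strip_narrow 0.78 [267. 260.] 827
strip_narrow 0.64 [315. 277.] 869
strip_narrow 0.62 [355. 238.] 844
strip_wide 0.8 [180. 238.] 1060
panel 0.89 [277. 188.] 5426
tile 0.85 [280. 174.] 696
masking_tape 0.87 [358. 172.] 442
bisque_cup_b 0.54 [356. 189.] 374
{'time': 0.7, 'qpos': array([ 1.181,  0.494,  1.345, -0.   ,  1.302, -0.096]), 'dq': array([ 0.   , -0.   ,  0.002,  0.   ,  0.   ,  0.   ]), 'tau': array([  0.002, -87.853, -38.222,   0.071,   0.043,   0.   ]), 'position': array([0.181, 0.598, 0.405]), 'ee_rot': array([[-0.957,  0.29 ,  0.   ],
       [ 0.29 ,  0.957,  0.   ],
       [-0.   ,  0.   , -1.   ]]), 'force': array([ 0.06 , -0.551,  0.901]), 'torque': array([-0.016, -0.029, -0.018]), 'grip_width': 0.09147027396729675}
```

```bash
python3 - <<'E'
import cv2
b=cv2.imread("pics/top0.png")
cv2.imwrite("pics/top0c.png",cv2.resize(b[130:310,150:400],None,fx=3.2,fy=3.2,interpolation=cv2.INTER_CUBIC))
E
```

```text
(no output)
```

View pics/top0c.png

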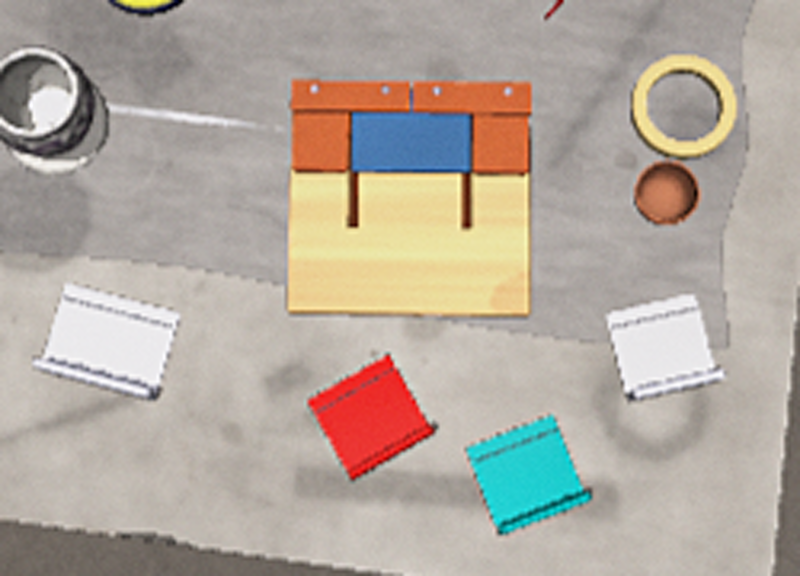

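View pics/scene0.png

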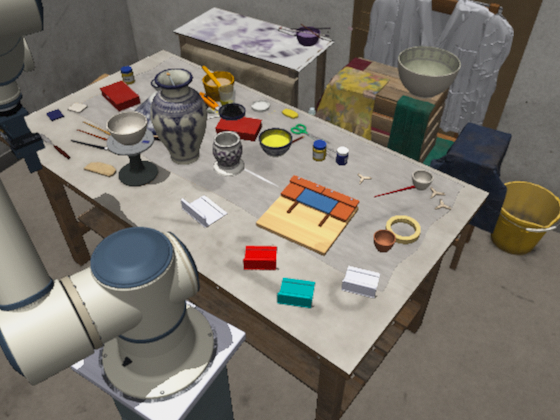

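The top view shows two aluminium strips: the left one at (180,238) is wider and the right one at (355,238) is narrower. There is a red look-alike at (267,260) and a turquoise one at (315,277). I choose (355,238) as strip_narrow. The panel is at about (277,188), with the bare front towards the robot. Next I fit poses from the masks.

```bash
cat > h.py <<'E'
from workcell import ctrl
import cv2, numpy as np
np.set_printoptions(precision=4,suppress=True)
def ray(c,uv,z,info=None):
    i=info or ctrl.camera_info(c); f=210/np.tan(np.radians(i["vfov"]/2))
    uv=np.atleast_2d(np.asarray(uv,float))
    d=np.c_[(uv[:,0]-i["cx"])/f,(uv[:,1]-i["cy"])/f,np.ones(len(uv))]@i["R"]
    C=-i["R"].T@i["t"]
    return (C+d*((z-C[2])/d[:,2])[:,None])[:,:2]
E
python3 - <<'E'
from h import *
cr=lambda p:np.array(p,float)/3.2+[150,130]-0.3
print("narrow nose",ray("top",cr([(607,313),(697,295)]),.003)); print("flange top outer",ray("top",cr([(630,400),(722,376)]),.044))
print("wide nose",ray("top",cr([(68,285),(180,318)]),.003)); print("wfl",ray("top",cr([(36,365),(155,398)]),.044))
print("board",ray("top",cr([(289,314),(529,314),(291,172),(529,172)]),.018))
print("rails",ray("top",cr([(357,228),(463,228)]),.024))
print("tile edge",ray("top",cr([(352,172),(472,172)]),.036))
print("tape,cup",ray("top",cr([(684,106),(667,192)]),.03))
E
```

```text
narrow nose [[ 0.4847 -0.2855]
 [ 0.5042 -0.3749]]
flange top outer [[ 0.3953 -0.3011]
 [ 0.4197 -0.3895]]
wide nose [[0.5038 0.2485]
 [0.4727 0.1364]]
wfl [[0.4194 0.267 ]
 [0.3898 0.152 ]]
board [[ 0.4763  0.0281]
 [ 0.4802 -0.2069]
 [ 0.6189  0.03  ]
 [ 0.6229 -0.207 ]]
rails [[ 0.562  -0.0369]
 [ 0.5638 -0.1414]]
tile edge [[ 0.6158 -0.0311]
 [ 0.6178 -0.1492]]
tape,cup [[ 0.6903 -0.3605]
 [ 0.6022 -0.3421]]
```

```bash
cat >> h.py <<'E'
def rows(wps,n=None):
    """wps: (x,y,z,tool-y yaw) waypoints from present commanded pose; print moves in tool axes at start of each leg"""
    o=ctrl.get_obs();p=o["position"];R=o["ee_rot"];th=np.arctan2(R[1,1],R[0,1])
    print("t",o["time"],"pos",p,"yaw",round(th,4),"F",o["force"],"w",o["grip_width"],"ztool",R[:,2])
    for x,y,z,a in wps:
        d=np.array([x,y,z])-p; ty=np.array([np.cos(th),np.sin(th),0]);tx=np.cross(ty,[0,0,-1])
        print("tool cm",np.array([d@tx,d@ty,-d[2]])*100,"turn",round(th-a,4)); p=np.array([x,y,z]);th=a
E
python3 - <<'E'
from h import *
print(ray("scene",[(128,125),(180,80),(138,180),(228,145),(185,155)],.0),ray("scene",[(128,125),(180,80)],.2))
rows([(0.40,0.36,.405,1.277),(0.45,-0.1,.405,1.277),(0.42,-0.344,.36,.24)])
E
```

```text
[[0.67   0.7416]
 [1.0321 0.7879]
 [0.4507 0.4876]
 [0.7689 0.3455]
 [0.6404 0.4405]] [[0.4782 0.505 ]
 [0.7781 0.5433]]
t 0.7 pos [0.181  0.5982 0.4047] yaw 1.277 F [ 0.0598 -0.5507  0.9006] w 0.09147027396729675 ztool [ 0.      0.0001 -1.    ]
tool cm [-27.8601 -16.4593  -0.0259] turn -0.0
tool cm [-18.1068 -42.581   -0.    ] turn 0.0
tool cm [ -4.1945 -24.2233   4.5   ] turn 1.037
```

Emit:
{"fn": "arm_command", "kwargs": {"series": [[-3.35,-4.2,0,0,9.1],[-3.35,-4.2,0,0,9.1],[-3.35,-4.2,0,0,9.1],[-3.35,-4.2,0,0,9.1],[-3.35,-4.2,0,0,9.1],[-3.35,-4.2,0,0,9.1],[-3.35,-4.2,0,0,9.1],[-3.35,-4.2,0,0,9.1]]}}

```text
time: 1.7
position: [0.3406, 0.1974, 0.405]
ee_rot: [[-0.957, 0.289, 0.001], [0.289, 0.957, 0.0], [-0.001, 0.001, -1.0]]
force: [0.9, 0.1, 0.8]
grip_width: 0.0909
```

Emit:
{"fn": "arm_command", "kwargs": {"series": [[-3.35,-4.2,0,0,9.1],[-3.35,-4.2,0,0,9.1],[-3.35,-4.2,0,0,9.1],[-3.35,-4.2,0,0,9.1],[-1.66,-5.5,0,0,9.1],[-1.66,-5.5,0,0,9.1],[-1.66,-5.5,0,0,9.1],[-1.66,-5.5,0,0,9.1]]}}

```text
time: 2.7
position: [0.4193, -0.2324, 0.4049]
ee_rot: [[-0.957, 0.29, 0.001], [0.29, 0.957, -0.0], [-0.001, -0.0, -1.0]]
force: [1.0, 1.1, -0.4]
grip_width: 0.0905
```

Emit:
{"fn": "arm_command", "kwargs": {"series": [[-1.66,-5.5,0,0,9.1],[-1.66,-5.5,0,0,9.1],[0,0,1,0.173,9.1],[0,0,1,0.173,9.1],[0,0,1,0.173,9.1],[0,0,0,0.173,9.1],[0,0,0,0.173,9.1],[0,0,0,0.173,9.1]]}}

```text
time: 3.7
position: [0.4196, -0.3453, 0.3748]
ee_rot: [[-0.231, 0.973, 0.0], [0.973, 0.231, -0.0], [-0.0, 0.0, -1.0]]
force: [-0.5, 0.4, 0.1]
grip_width: 0.091
```

```bash
python3 - <<'E'
from h import *
rows([(0.412,-0.344,.36,.24)])
i=ctrl.camera_info("wrist");im=ctrl.get_image("wrist");print(i, "C",-i["R"].T@i["t"])
cv2.imwrite("pics/w1.png",cv2.cvtColor(im,cv2.COLOR_RGB2BGR))
import pickle;pickle.dump(i,open("w1.pkl","wb"))
for r in ctrl.regions_of("wrist","strip_narrow"): print(r["confidence"],r["position"],r["mask"].sum())
E
```

```text
t 3.7 pos [ 0.4196 -0.3453  0.3748] yaw 0.2333 F [-0.5109  0.3906  0.0784] w 0.09098687688194958 ztool [ 0.0001 -0.0001 -1.    ]
tool cm [ 0.3041 -0.7099  1.4773] turn -0.0067
{'vfov': 63.39952478820093, 'cx': 275.6071294375148, 'cy': 215.50203818208237, 'R': array([[ 0.9729,  0.231 ,  0.0007],
       [ 0.2219, -0.9355,  0.275 ],
       [ 0.0642, -0.2674, -0.9614]]), 't': array([-0.3287, -0.4394,  0.2422])} C [ 0.4017 -0.2703  0.354 ]
0.8 [205.2, 39.5] 8980
0.79 [308.9, 195.6] 7507
```

View pics/w1.png

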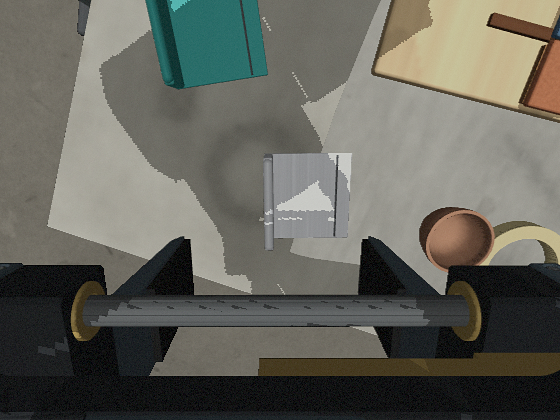

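The wrist view shows the grey strip with its flange top at columns 264–273, rows 153–250, and its nose edge at column ~350, rows 153–237. It is well aligned with the jaws. The turquoise one is well away at (210,40).

```bash
python3 - <<'E'
from h import *
import pickle;i=pickle.load(open("w1.pkl","rb"))
r=[r for r in ctrl.regions_of("wrist","strip_narrow") if r["position"][1]>120][0]
m=r["mask"].astype(np.uint8)
for row in range(160,246,12): c=np.where(m[row])[0]; print(row,c.min(),c.max())
f=ray(0,[(268.5,154),(268.5,249)],.044,i);n=ray(0,[(351,154),(349,237)],.003,i)
print(f,n,f.mean(0),n.mean(0))
for a in (f,n): d=a[0]-a[1]; print("len",np.hypot(*d),"yaw",np.arctan2(-d[0],d[1]))
d=n.mean(0)-f.mean(0);print(np.hypot(*d),np.arctan2(d[1],d[0]))
E
```

```text
160 263 350
172 263 350
184 263 349
196 264 349
208 263 348
220 264 347
232 264 348
244 264 273
[[ 0.4029 -0.3019]
 [ 0.4236 -0.3912]] [[ 0.485  -0.2867]
 [ 0.5089 -0.3732]] [ 0.4132 -0.3466] [ 0.497 -0.33 ]
len 0.09166807702690165 yaw 0.2273930846236192
len 0.08982475448302568 yaw 0.2697501847291595
0.08537658424556273 0.19616877176155967
```

Emit:
{"fn": "arm_command", "kwargs": {"series": [[0,-0.65,4,0,9.1],[0,0,5,0,9.1],[0,0,5,0,6],[0,0,3.8,0,4],[0,0,0,0,1.5],[0,0,0,0,0.5],[0,0,0,0,0],[0,0,0,0,0]]}}

```text
time: 4.85
position: [0.4133, -0.3469, 0.1969]
ee_rot: [[-0.238, 0.971, 0.0], [0.971, 0.238, -0.0], [-0.0, 0.0, -1.0]]
force: [0.2, -0.1, -0.5]
grip_width: 0.0334
```

Emit:
{"fn": "arm_command", "kwargs": {"series": [[0,0,0,0,0],[0,0,0,0,0]]}}

```text
time: 5.1
position: [0.4133, -0.3468, 0.1968]
ee_rot: [[-0.237, 0.972, 0.0], [0.972, 0.237, -0.0], [-0.0, 0.0, -1.0]]
force: [-0.6, -0.5, -0.2]
grip_width: 0.0138
```

Emit:
{"fn": "arm_command", "kwargs": {"series": [[0,0,0,0,0],[0,0,0,0,0],[0,0,0,0,0],[0,0,-1,0,0],[0,0,-4,0,0],[0,0,-4,0,0],[0,0,-1,0,0]]}}

```text
time: 5.98
position: [0.4136, -0.3471, 0.2994]
ee_rot: [[-0.237, 0.972, 0.003], [0.972, 0.237, -0.003], [-0.003, 0.002, -1.0]]
force: [-0.2, 0.0, -2.2]
grip_width: 0.0086
```

```bash
python3 - <<'E'
from h import *
# panel origin (.608,-.0885) yaw .0166 ; hover with nose at panel x=-0.02
pp=np.array([.608,-.0885]);a=.0166;ex=np.array([np.cos(a),np.sin(a)])
q=pp+ex*(-.02-.0855);print(q)
rows([(q[0],q[1],.297,a)])
E
```

```text
[ 0.5025 -0.0903]
t 5.975 pos [ 0.4136 -0.3471  0.2994] yaw 0.2391 F [-0.2031  0.019  -2.1628] w 0.008634172956481279 ztool [ 0.0027 -0.0028 -1.    ]
tool cm [22.8513 14.7217  0.2437] turn 0.2225
```

Emit:
{"fn": "arm_command", "kwargs": {"series": [[2.85,1.84,0,0,0],[4.5,2.9,0,0,0],[4.5,2.9,0,0,0],[4.5,2.9,0,0,0],[4.5,2.9,0,0,0],[2.0,1.28,0,0.0725,0],[0,0,0,0.15,0],[0,0,0,0,0]]}}

```text
time: 6.98
position: [0.502, -0.0896, 0.2964]
ee_rot: [[-0.018, 1.0, -0.001], [1.0, 0.018, 0.0], [0.0, -0.001, -1.0]]
force: [1.2, -0.2, -1.7]
grip_width: 0.0091
```

```bash
python3 - <<'E'
from h import *
rows([(.5025,-.0903,.297,.0166)])
i=ctrl.camera_info("wrist");im=ctrl.get_image("wrist")
cv2.imwrite("pics/w2.png",cv2.cvtColor(im,cv2.COLOR_RGB2BGR))
im=ctrl.get_image("scene")[150:270,230:380]
cv2.imwrite("pics/s2.png",cv2.cvtColor(cv2.resize(im,None,fx=5,fy=5,interpolation=2),cv2.COLOR_RGB2BGR))
import pickle;pickle.dump(i,open("w2.pkl","wb"))
E
```

```text
t 6.975 pos [ 0.502  -0.0896  0.2964] yaw 0.0178 F [ 1.2396 -0.2247 -1.6629] w 0.009139091299690422 ztool [-0.0008  0.0002 -1.    ]
tool cm [-0.0659  0.0451 -0.0602] turn 0.0012
```

View pics/w2.png

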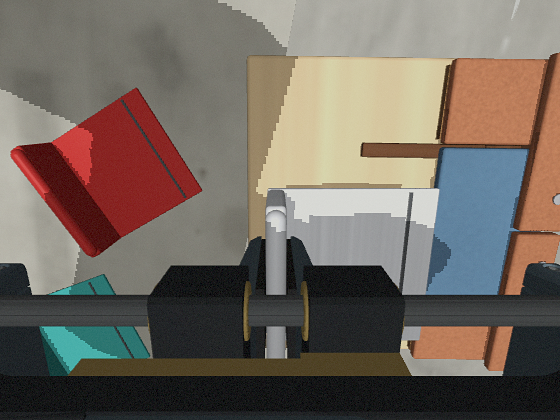

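```bash
python3 - <<'E'
from h import *
import pickle;i=pickle.load(open("w2.pkl","rb"))
P=lambda uv,z:print(z,ray(0,uv,z,i).round(4).tolist())
print("rail top inner edge, front");P([(362,156),(438,157)],.024)
print("tile FL top corner, back");P([(441,149),(527,149)],.033)
print("board left edge");P([(248,56),(440,58)],.018);print("front");P([(247,70),(248,180)],.018)
print("strip nose L, leaf FL");P([(439,189),(437,335),(285,189)],.1026)
print("flange L top");P([(268,189),(285,189)],.1436)
E
```

```text
rail top inner edge, front
0.024 [[0.5645, -0.038], [0.6203, -0.0377]]
tile FL top corner, back
0.033 [[0.6173, -0.0312], [0.6778, -0.0301]]
board left edge
0.018 [[0.4808, 0.0288], [0.6144, 0.0299]]
front
0.018 [[0.4801, 0.0197], [0.4804, -0.0583]]
strip nose L, leaf FL
0.1026 [[0.5859, -0.0462], [0.5978, -0.1334], [0.5062, -0.0476]]
flange L top
0.1436 [[0.4982, -0.0394], [0.5049, -0.0393]]
```

View pics/s2.png

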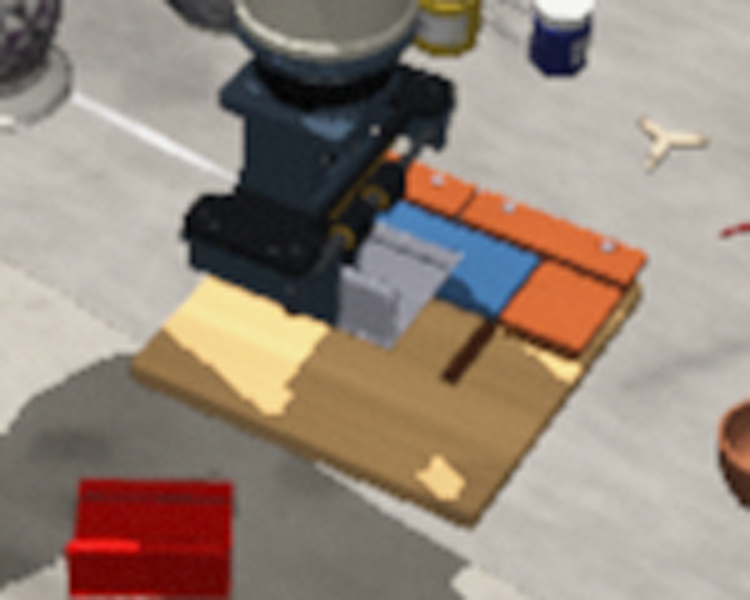

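Emit:
{"fn": "arm_command", "kwargs": {"series": [[0.25,0,1,0.004,0],[0,0,3,0,0],[0,0,2,0,0],[0,0,0.8,0,0],[0,0,0,0,0]]}}

```text
time: 7.7
position: [0.502, -0.0876, 0.2283]
ee_rot: [[-0.013, 1.0, -0.001], [1.0, 0.013, 0.0], [0.0, -0.001, -1.0]]
force: [0.5, 0.1, -0.9]
grip_width: 0.0092
```

```bash
python3 - <<'E'
from h import *
rows([])
i=ctrl.camera_info("wrist");im=ctrl.get_image("wrist")[100:300,230:560]
cv2.imwrite("pics/w3.png",cv2.cvtColor(cv2.resize(im,None,fx=2.4,fy=2.4,interpolation=2),cv2.COLOR_RGB2BGR))
import pickle;pickle.dump(i,open("w3.pkl","wb"))
E
```

```text
t 7.7 pos [ 0.502  -0.0876  0.2283] yaw 0.0128 F [ 0.5119  0.0632 -0.8523] w 0.009193154452046564 ztool [-0.001   0.0003 -1.    ]
```

View pics/w3.png

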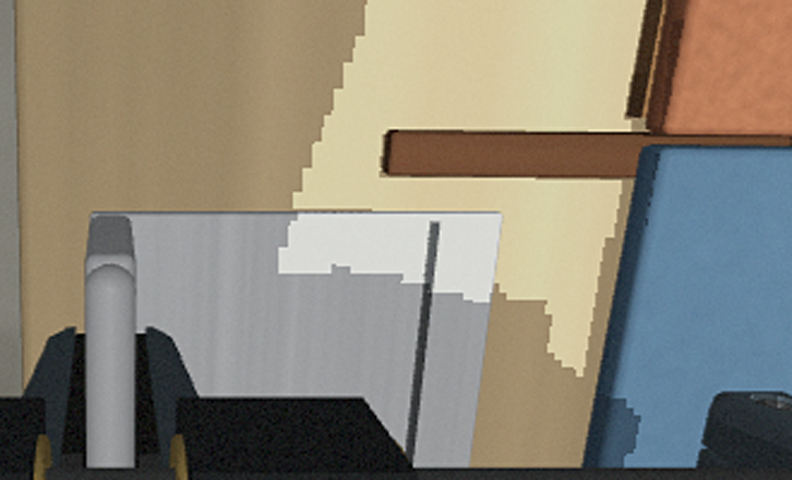

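The crop shows the strip's left edge at crop row 213, the rail's inner edge at row 176, and the nose corner at (501,213). The tile edge starts at (640,150).

```bash
python3 - <<'E'
from h import *
import pickle;i=pickle.load(open("w3.pkl","rb"))
P=lambda s,uv,z:print(s,z,ray(0,np.array(uv)/2.4+[230,100],z,i).round(4).tolist())
P("rail inner top",[(385,175.5),(635,178)],.024)
P("leaf L edge",[(140,213),(501,213)],.0345)
P("nose edge",[(501,213),(472,466)],.0345)
P("tile top edge",[(655,147),(600,466)],.033);P("tile L",[(655,146),(790,148)],.033)
P("tile bottom edge",[(637,147),(583,466)],.024)
P("flange top edges y-end",[(87,265),(135,265)],.0755)
E
```

```text
rail inner top 0.024 [[0.5637, -0.0382], [0.6202, -0.0381]]
leaf L edge 0.0345 [[0.5081, -0.0454], [0.586, -0.0444]]
nose edge 0.0345 [[0.586, -0.0444], [0.5879, -0.1052]]
tile top edge 0.033 [[0.6174, -0.03], [0.6191, -0.1056]]
tile L 0.033 [[0.6174, -0.0298], [0.6462, -0.0299]]
tile bottom edge 0.024 [[0.6194, -0.0311], [0.621, -0.1106]]
flange top edges y-end 0.0755 [[0.4978, -0.0461], [0.5058, -0.046]]
```

Emit:
{"fn": "arm_command", "kwargs": {"series": [[0.15,0,0.5,0,0],[0,0,0.5,0,0],[0,0,0.2,0,0],[0,0,0,0,0]]}}

```text
time: 8.25
position: [0.5021, -0.086, 0.2166]
ee_rot: [[-0.013, 1.0, -0.0], [1.0, 0.013, 0.0], [0.0, -0.0, -1.0]]
force: [0.4, 0.3, -1.3]
grip_width: 0.0088
```

Emit:
{"fn": "arm_command", "kwargs": {"series": [[0,0,0.1,0,0],[0,0,0.05,0,0],[0,0,0,0,0]]}}

```text
time: 8.62
position: [0.5021, -0.086, 0.2152]
ee_rot: [[-0.012, 1.0, 0.0], [1.0, 0.012, -0.0], [-0.0, 0.0, -1.0]]
force: [-0.7, 0.6, -1.6]
grip_width: 0.009
```

Emit:
{"fn": "arm_command", "kwargs": {"series": [[0,0,0.05,0,0],[0,0,0.05,0,0],[0,0,0,0,0]]}}

```text
time: 9.0
position: [0.5021, -0.086, 0.2148]
ee_rot: [[-0.012, 1.0, 0.0], [1.0, 0.012, -0.0], [-0.0, 0.0, -1.0]]
force: [-3.9, 0.2, 12.2]
grip_width: 0.009
```

Emit:
{"fn": "arm_command", "kwargs": {"series": [[0,0,0.05,0,0],[0,0,0,0,0]]}}

```text
time: 9.25
position: [0.5021, -0.086, 0.2147]
ee_rot: [[-0.013, 1.0, 0.001], [1.0, 0.013, -0.0], [-0.0, 0.001, -1.0]]
force: [-5.2, 0.9, 24.8]
grip_width: 0.0087
```

Emit:
{"fn": "arm_command", "kwargs": {"series": [[0,0,-0.09,0,0],[0,0.6,0,0,0],[0,0.8,0,0,0],[0,0.8,0,0,0],[0,0,0,0,0]]}}

```text
time: 9.88
position: [0.5251, -0.0858, 0.2148]
ee_rot: [[-0.013, 1.0, 0.002], [1.0, 0.013, -0.0], [-0.0, 0.002, -1.0]]
force: [1.5, 0.7, 3.7]
grip_width: 0.0087
```

```bash
python3 - <<'E'
from h import *
rows([])
i=ctrl.camera_info("wrist");im=ctrl.get_image("wrist")[100:300,230:560]
cv2.imwrite("pics/w4.png",cv2.cvtColor(cv2.resize(im,None,fx=2.4,fy=2.4,interpolation=2),cv2.COLOR_RGB2BGR))
import pickle;pickle.dump(i,open("w4.pkl","wb"))
E
```

```text
t 9.875 pos [ 0.5251 -0.0858  0.2148] yaw 0.0126 F [1.5121 0.6775 3.6583] w 0.008680112567215029 ztool [ 0.0016 -0.0003 -1.    ]
```

View pics/w4.png

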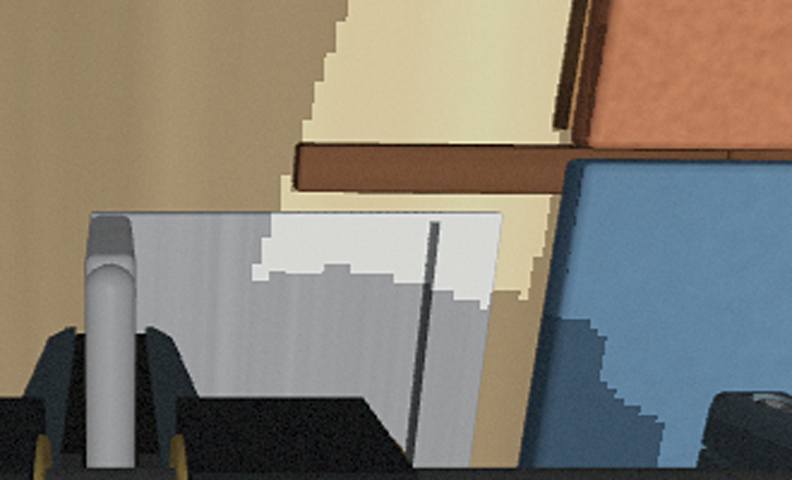

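The strip is down between the rails with its nose just short of the tile edge. The rail gap is about 4.5 mm and nearly parallel, and the tile is down. I slide on.

Emit:
{"fn": "arm_command", "kwargs": {"series": [[0,0.5,0,0.008,0],[0,0.7,0,0,0],[0,0.7,0,0,0],[0,0.7,0,0,0],[0,0.7,0,0,0],[0,0.4,0,0,0],[0,0,0,0,0]]}}

```text
time: 10.8
position: [0.5611, -0.0855, 0.2148]
ee_rot: [[-0.004, 1.0, -0.0], [1.0, 0.004, 0.0], [0.0, -0.0, -1.0]]
force: [-1.3, 0.7, 7.7]
grip_width: 0.0088
```

Emit:
{"fn": "arm_command", "kwargs": {"series": [[0,0.15,0,0,0],[0,0.15,0,0,0],[0,0,0,0,0]]}}

```text
time: 11.18
position: [0.5637, -0.0854, 0.2148]
ee_rot: [[-0.004, 1.0, -0.001], [1.0, 0.004, 0.0], [0.0, -0.001, -1.0]]
force: [-5.0, 0.1, 8.9]
grip_width: 0.0089
```

Emit:
{"fn": "arm_command", "kwargs": {"series": [[0,0.15,0,0,0],[0,0,0,0,0]]}}

```text
time: 11.42
position: [0.5651, -0.0854, 0.2148]
ee_rot: [[-0.004, 1.0, -0.001], [1.0, 0.004, 0.0], [0.0, -0.001, -1.0]]
force: [-4.7, 1.2, 10.4]
grip_width: 0.0089
```

Emit:
{"fn": "arm_command", "kwargs": {"series": [[0,0.1,0,0,0],[0,0,0,0,0]]}}

```text
time: 11.68
position: [0.5661, -0.0854, 0.2148]
ee_rot: [[-0.005, 1.0, -0.001], [1.0, 0.005, 0.0], [0.0, -0.001, -1.0]]
force: [-5.0, -0.2, 11.0]
grip_width: 0.0086
```

Emit:
{"fn": "arm_command", "kwargs": {"series": [[0,0.1,0,0,0],[0,0,0,0,0]]}}

```text
time: 11.92
position: [0.5671, -0.0854, 0.2148]
ee_rot: [[-0.004, 1.0, -0.001], [1.0, 0.004, 0.0], [0.0, -0.001, -1.0]]
force: [-4.8, 0.6, 10.7]
grip_width: 0.0088
```

Emit:
{"fn": "arm_command", "kwargs": {"series": [[0,0.1,0,0,0],[0,0,0,0,0]]}}

```text
time: 12.18
position: [0.5681, -0.0854, 0.2148]
ee_rot: [[-0.004, 1.0, -0.001], [1.0, 0.004, 0.0], [0.0, -0.001, -1.0]]
force: [-5.8, 0.9, 10.9]
grip_width: 0.0089
```

Emit:
{"fn": "arm_command", "kwargs": {"series": [[0,0.1,0,0,0],[0,0,0,0,0]]}}

```text
time: 12.42
position: [0.5691, -0.0854, 0.2147]
ee_rot: [[-0.004, 1.0, -0.001], [1.0, 0.004, 0.0], [0.0, -0.001, -1.0]]
force: [-5.0, -0.7, 10.8]
grip_width: 0.0085
```

Emit:
{"fn": "arm_command", "kwargs": {"series": [[0,0.1,0,0,0],[0,0,0,0,0]]}}

```text
time: 12.68
position: [0.5694, -0.0854, 0.2147]
ee_rot: [[-0.005, 1.0, -0.003], [1.0, 0.005, 0.0], [0.0, -0.003, -1.0]]
force: [-12.3, -0.5, 16.8]
grip_width: 0.0091
```

Emit:
{"fn": "arm_command", "kwargs": {"series": [[0,0.1,0,0,0],[0,0,0,0,0]]}}

```text
time: 12.92
position: [0.5698, -0.0854, 0.2148]
ee_rot: [[-0.005, 1.0, -0.005], [1.0, 0.005, 0.0], [0.0, -0.005, -1.0]]
force: [-16.8, -2.4, 21.1]
grip_width: 0.0086
```

Emit:
{"fn": "arm_command", "kwargs": {"series": [[0,-0.13,0,0,0],[0,0,0.02,0,0],[0,0,0,0,0],[0,0,0,0,0]]}}

```text
time: 13.42
position: [0.5693, -0.0854, 0.2147]
ee_rot: [[-0.004, 1.0, -0.002], [1.0, 0.004, 0.0], [0.0, -0.002, -1.0]]
force: [-10.1, -1.7, 17.6]
grip_width: 0.0087
```

```bash
python3 - <<'E'
from h import *
rows([])
im=ctrl.get_image("wrist")[100:300,230:560]
a=cv2.resize(im,(660,400),interpolation=2)
im=ctrl.get_image("scene")[165:235,260:370]
b=cv2.resize(im,(330,200),interpolation=2)
o=np.zeros((600,660,3),np.uint8);o[:400]=a;o[400:,:330]=b
t=ctrl.get_image("top")[145:215,230:340];o[400:,330:]=cv2.resize(t,(330,200),interpolation=2)
cv2.imwrite("pics/w5.png",cv2.cvtColor(o,cv2.COLOR_RGB2BGR))
E
```

```text
t 13.425 pos [ 0.5693 -0.0854  0.2147] yaw 0.0045 F [-10.0714  -1.7058  17.5519] w 0.008734120641953731 ztool [-0.0022  0.0002 -1.    ]
```

View pics/w5.png

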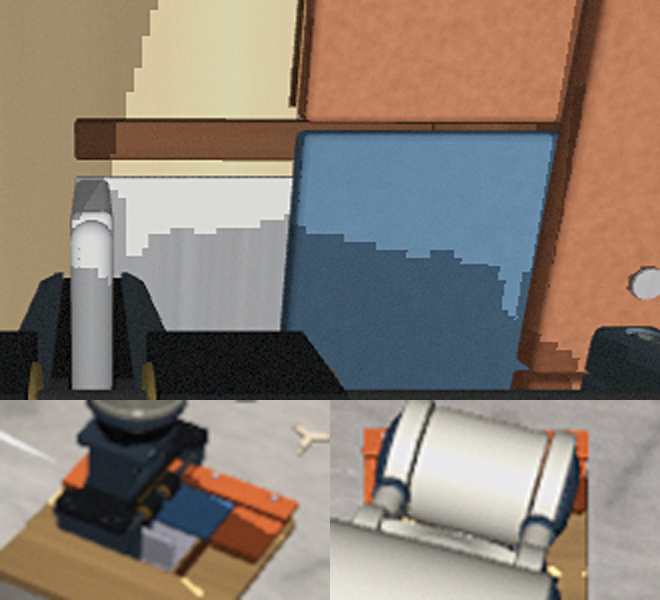

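The wrist view shows the flange's back level with the rail's front end (column ~75), so the nose is home. The side gap is even, the tile lies flat, and the press is about 17 N. I hand in.

```bash
python3 - <<'E'
from h import *
print(ctrl.hand_in()); rows([])
E
```

```text
the job is handed in; nothing more can be done
None
the job is handed in; nothing more can be done
```

I fitted the narrow aluminium strip between the rails, slid it under the blue tile to the stop batten, and handed the job in at about 13.6 s with the fingers still gripping and pressing. The hand-in reports no verdict.

Last checks before hand-in:
- **Home:** pushing further raised the resisting force from 5 N to 17 N at TCP x = 0.569 m. That is about 2 mm past my estimate, within calibration. In the last picture the back of the flange lines up with the front ends of the rails, as it should when home.
- **Fit:** the left rail gap is about 4–5 mm. The strip was about 0.01 rad off parallel to the rails, and I turned it by 0.008 rad to correct that.
- **Tile:** it lies down in the last picture. I judged this by eye and did not measure its angle.
- **Pressing:** the wrist shows about 17.5 N upward and about 10 N back from the stop, with the arm at rest.
- **Other things:** I did not deliberately touch or move the wide strip, tape or cup. I took no final picture to check them.

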